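# Set out the stacked paint jars in their anti-tip holders

### The job

Set the paints out for work. First stand the paste bottle, which blocks the front of the jar tower, aside on the bare table; then take the tower apart from the top down, seating each jar upright and fully home in the wooden holder whose bore and rim colour match it, and finally stand the bottle back in the middle of its cork coaster. Do not tip or drop any of them, and leave the bauble and the rinse cup where they are.

Things in the scene. Friction and masses are not known exactly. Their poses are not given: they have to be found in the camera images.
- navy_pot: small pot, navy blue all over, 41 mm diameter, 47 mm high; at the start the top of the three-jar tower. Origin: centre of its underside; z along its axis, up. Body 41 mm wide up to 36 mm, lid 39 mm above it; gripped round the lid and upper body so that the fingers stay above the holder's collar. About 0.06 kg
- blue_lid_jar: glass jar of very pale paint with a sky-blue lid, 52 mm diameter, 64 mm high; at the start the middle of the tower, on the peach jar. Origin: centre of its underside; z along its axis, up. Lid 49 mm wide, from 51 mm up. About 0.12 kg
- peach_jar: glass jar of peach paint with an orange lid, 60 mm diameter, 63 mm high; at the start the foot of the tower, standing on the table. Origin: centre of its underside; z along its axis, up. Lid 57 mm wide, from 49 mm up. About 0.13 kg
- paste_bottle: cream squeeze bottle with a blue nozzle cap, 48 mm diameter, 172 mm high, at the start on its coaster right in front of the tower (axes 64 mm apart). Origin: centre of its underside; z along its axis, up. Body to 108 mm, then the blue cap, 28 mm wide to 125 mm, to be gripped from above; then a spout 14 mm wide to 151 mm, a thin tip to 172 mm. About 0.1 kg
- coaster: round cork coaster, 59 mm diameter, 5 mm thick, fixed on the table: the paste bottle's place. Origin: centre of its underside (z = 0); z up
- holder_navy: turned pale wooden anti-tip jar holder, fixed; navy-blue painted rim; round foot 87 mm across, collar flared at the mouth, 22 mm high overall. Bore 47 mm, widening to 59 mm at the mouth; bore floor 6 mm above the origin. Fits the navy pot. Origin: centre of its underside, on the table (z = 0); z up
- holder_blue: turned pale wooden anti-tip jar holder, fixed; sky-blue painted rim; round foot 98 mm across, collar flared at the mouth, 22 mm high overall. Bore 58 mm, widening to 70 mm at the mouth; bore floor 6 mm above the origin. Fits the blue-lidded jar. Origin: centre of its underside, on the table (z = 0); z up
- holder_orange: turned pale wooden anti-tip jar holder, fixed; orange painted rim; round foot 106 mm across, collar flared at the mouth, 22 mm high overall. Bore 66 mm, widening to 78 mm at the mouth; bore floor 6 mm above the origin. Fits the peach jar. Origin: centre of its underside, on the table (z = 0); z up
- bauble: painted cream bauble with a gold cap standing in a card ring, 72 mm wide, 100 mm high, light and loose: a bystander. Origin: centre of its underside
- the_rinse_cup: clear plastic cup with red rinse water, 82 mm wide, 96 mm high, light and loose: a bystander. Origin: centre of its underside

How it is judged:
By the outcome, as a careful person would: the job done as asked, in the order asked, and still so for the second after the job is handed in, with the robot touching nothing.
It also fails if it takes over 106 s, if anything falls off the work surface, if the arm or the gripper's body presses on something with over 40 N, if the wrist force passes 120 N, or if a joint passes its speed limit or range.

### The arm

A 6-joint arm with a two-finger parallel gripper is mounted at the origin on a cart in front of the work surface, level with it; the furniture and walls round the work are solid. World frame = base frame: x ahead of the robot, y to its left, z up, the work surface at z = 0. Lengths are in mm, angles in rad, forces in N, time in s.
With the tool pointing down it reaches from about 275 to 725 mm from the base axis. Payload 15.9 kg.
Tool frame: the origin (TCP) lies at the very end of the fingers, on their centre line; the grasp point (between the pads) lies ctrl.pinch_z behind it (ctrl.pinch_z is the distance from the TCP to the grasp point, in mm); z points along the fingers, y is the line along which they close (so a half turn about z gives the same grasp; the last joint's range is limited). The gripper opens to 85 mm and grips with 20 to 120 N. Pads are 22 mm wide; open, the fingers measure 114 mm over their backs; the gripper's body (76 mm by 85 mm) begins 54 mm behind the grasp point. The pads swing forward as they close: fully open they stand 13 mm farther back than shut.
Start: joints at [-1.183, 0.213, -0.034, 1.323, 0, 1.571], TCP at [189.069, -462.859, 231.306] pointing down, gripper open.
Joint ranges: [-2.98, 2.98], [-0.74, 1.72], [-1.14, 1.35], [-2.1, 2.04], [-1.57, 1.44], [-3.14, 3.14]. Speed limits (rad/s): [1.89, 1.89, 2.39, 2.57, 3.14, 3.14].

### API

Orientations are given as a unit quaternion [w, x, y, z].
In Python, from station import ctrl gives the robot as it stands.
- The arm moves only by the tool servo_tool, never from a script. Its argument "plan" is a list that holds one entry, the list of rows, each a list of 7 numbers: the turn, a rotation vector about the tool's x, y, z as a fraction of full scale, then the shift along the tool's x, y, z as a fraction of full scale, then the opening, from 0 (shut) to 1 (fully open). A call has 1 to 10 rows; each row is the pose to reach, as a shift and turn from the pose commanded when the call began, along the tool's axes at that moment; what a row does not reach only later rows make up. Full scale, the value 1, is 0.5 m for a shift and 30 degrees for a turn. A row lasts 1/8 s, in which the tool goes at most 62.5 mm and 10.7 degrees, less where a joint would pass 70% of its speed; a pose out of reach is approached as far as the arm can. A call with a number of a shift or a turn outside -1 to 1 is refused whole. A call with a gripper value outside its range is refused whole. The fingers move at their own pace and stop on an object; "force" is the grip in N (left out, the last holds). Time passes only in rows, so rows that repeat a pose let the fingers close. It gives the time, the measured TCP pose, the force, the opening and the grip force at its end, in the units of the state.
- ctrl.get_state(): the state, without advancing time (a new reading comes with each control period).
- ctrl.camera(name): name is "scene" or "top" or "wrist"; returns a dict with "color" (384x512x3 uint8, red, green, blue), "fov_y" (degrees; the focal length in pixels is half the picture's height over the tangent of half this angle, whatever the lens; pixels are square), "cx", "cy" (the principal point, pixels), "extrinsics" (4x4, takes a point from camera to world coordinates). Camera axes: x right, y up, looking along -z (the intrinsics and any distortion apply to the point x, -y, -z); pixel columns grow to the right and rows downward; lengths in mm; the calibration is good to about 2 mm. A picture is of the moment at which its call begins. There is no depth.
- ctrl.sign_off(): hands the job in; it is judged then, once.
Trained networks look in a picture, given as the dict that the camera call returned (one of the last four; its "shot" number tells which), for a name from the list of things; names that differ only in an ending like _2 or _b are one class to them, and where a whole thing is asked for, a point or a joint stands for the part that bears it (a point fixed in the world has none). Each returns a list of dicts, best first, with "p" (0 to 1); they miss things now and then, are a little off and sometimes report something else, mostly with a low value. They report only what shows in the picture. A call takes as long as a camera call.
- ctrl.recognise(picture, target): "pixel" ([row, column] in pixels, amid what is visible of it).
- ctrl.pinpoint(picture, target): "pixel" ([row, column] in pixels: a listed point, or the origin of a listed thing).
The state is a dict: "time": time; "q": joint angles; "qd": joint speeds; "joint_torque": joint torques, N m; "ee_pos": TCP position; "ee_rot": TCP orientation; "force": force on the tool from outside, world axes, zero at the start; "ft_torque": the same for the moment, N m; "grip_width": finger opening in mm; "gripper_force": force on a finger pad.
Only numpy, scipy, OpenCV 4.12 (cv2) and the standard library are available. Lean on these libraries where they do the work, as an engineer would, in place of code of your own. Each camera call takes 0.05 s, during which the arm holds its last target. There are 200 camera calls.

## Working session

There is one attempt and no reset: what is moved stays moved. The work goes in short steps, Python scripts to look and compute and a tool call to move; the robot and the scene stay as the last step left them, time stands still between calls to the robot, and variables do not carry over. Pictures are saved under pics/ and viewed, at most 14 in all, crops included, and the job is handed in when it is done.

Besides the shell and the picture viewer there is one more tool, called after "Request:" as name(argument=value, ...), one argument or row to a line, values as JSON. servo_tool: Moves the arm, as the interface text tells. Its arguments: {"type":"object","properties":{"plan":{"type":"array"},"force":{"type":"number"}},"required":["plan"]}

```bash
ls; mkdir -p pics; cat > h.py <<'E'
import numpy as np, cv2, json
from station import ctrl
def save(p,n): cv2.imwrite('pics/'+n,cv2.cvtColor(p['color'],cv2.COLOR_RGB2BGR))
def ray(p,px):
    E=np.array(p['extrinsics']); f=192/np.tan(np.radians(p['fov_y'])/2)
    d=np.array([(px[1]-p['cx'])/f,-(px[0]-p['cy'])/f,-1]); return E[:3,3],E[:3,:3]@d
def onz(p,px,z):
    o,d=ray(p,px); return o+d*(z-o[2])/d[2]
def proj(p,X):
    E=np.array(p['extrinsics']); f=192/np.tan(np.radians(p['fov_y'])/2)
    c=E[:3,:3].T@(np.array(X)-E[:3,3]); return [p['cy']-f*c[1]/-c[2], p['cx']+f*c[0]/-c[2]]
E
python3 - <<'E'
from h import *
for n in ('top','scene'):
    p=ctrl.camera(n); save(p,n+'0.png'); print(n,p['fov_y'],p['cx'],p['cy'],[k for k in p],np.round(p['extrinsics'],2).tolist())
    for t in 'navy_pot blue_lid_jar peach_jar paste_bottle coaster holder_navy holder_blue holder_orange bauble the_rinse_cup'.split():
        r=ctrl.pinpoint(p,t)[:2]
        for a in r: print(n,t,round(a['p'],2),np.round(a['pixel'],1),np.round(onz(p,a['pixel'],0),1))
s=ctrl.get_state(); print(s, ctrl.pinch_z)
E
```

```text
pics
top 47.45063782397421 257.5996730494666 196.0444250676136 ['color', 'fov_y', 'cx', 'cy', 'extrinsics', 'shot'] [[0.01, 0.98, -0.2, 287.65], [-1.0, 0.01, -0.01, 9.08], [-0.01, 0.2, 0.98, 1550.34], [0.0, 0.0, 0.0, 1.0]]
top navy_pot 0.68 [221.2 364.7] [ 515.  -359.4    0. ]
top blue_lid_jar 0.62 [225.  359.4] [ 501.1 -340.     0. ]
top peach_jar 0.59 [227.8 354.5] [ 490.9 -322.3    0. ]
top paste_bottle 0.67 [242.9 364.5] [ 437.5 -355.9    0. ]
top coaster 0.59 [243.6 360.1] [ 434.9 -340.2    0. ]
top holder_navy 0.63 [225.1 187.6] [494.1 273.5   0. ]
top holder_blue 0.76 [199.9 235. ] [587.7 105.9   0. ]
top holder_orange 0.8 [204.9 297.1] [ 571.7 -118.4    0. ]
top bauble 0.58 [167.5 199.8] [707.6 237.9   0. ]
top the_rinse_cup 0.63 [169.1 318.6] [ 705.8 -198.     0. ]
scene 46.822514557260746 257.37331739302107 192.30246575622178 ['color', 'fov_y', 'cx', 'cy', 'extrinsics', 'shot'] [[-0.89, 0.35, -0.3, 184.81], [-0.46, -0.68, 0.57, 787.99], [-0.01, 0.65, 0.76, 1112.77], [0.0, 0.0, 0.0, 1.0]]
scene blue_lid_jar 0.72 [141.5 325.2] [ 518.3 -375.6    0. ]
scene peach_jar 0.56 [149.
[... 625 characters left out ...]
.1, 'q': array([-1.18300537e+00,  2.12875661e-01, -3.44258647e-02,  1.32351718e+00,
        2.57673787e-05,  1.57078925e+00]), 'qd': array([-0.00150828, -0.00068186,  0.00059045, -0.00032051, -0.000345  ,
        0.00071592]), 'joint_torque': array([ 2.04309654e-03, -6.85973954e+01,  4.87325406e+01,  1.96252418e-03,
       -1.66103537e-04, -1.91245965e-05]), 'ee_pos': array([ 189.06656399, -462.83811901,  231.30773094]), 'ee_rot': array([-1.34625524e-05,  9.81260408e-01,  1.92686301e-01,  1.04862268e-05]), 'force': array([-0.23463172,  0.2907558 , -0.41480398]), 'ft_torque': array([0.00814307, 0.03828254, 0.00264923]), 'gripper_force': 0.0, 'grip_width': 85.42694030956935} 18.700000000000003
```

View pics/top0.png

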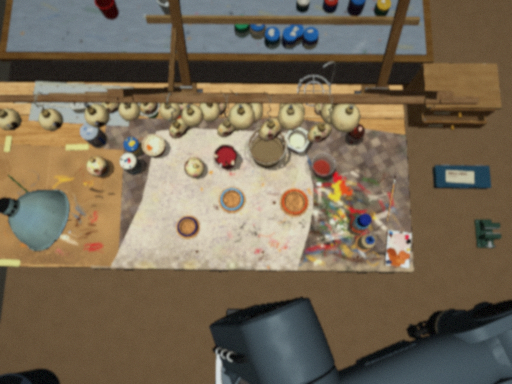

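View pics/scene0.png

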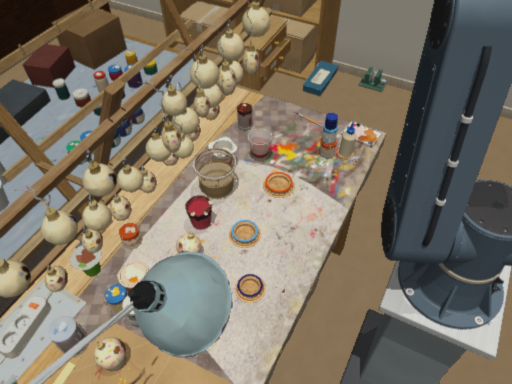

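The top picture shows the tower at about (221,364), the bottle at (241,367), the orange holder at (203,294), the blue one at (200,232) and the navy one at (227,188). The bauble is at (168,195) and the rinse cup at (167,320). The scene view shows the same layout, with the tower at (330,130) and the bottle at (348,140), given as column, row.

```bash
python3 - <<'E'
from h import *
a=cv2.imread('pics/top0.png'); b=cv2.imread('pics/scene0.png')
def c(i,r,k): return cv2.resize(i[r-25:r+25,k-33:k+33],(396,300),interpolation=cv2.INTER_CUBIC)
m=np.vstack([np.hstack([c(a,230,366),cv2.resize(b[105:165,300:380],(396,300),interpolation=cv2.INTER_CUBIC)]),np.hstack([c(a,204,294),c(a,200,232)])])
cv2.imwrite('pics/m1.png',m)
# rim rings: hsv masks in top
p=ctrl.camera('top'); q=ctrl.camera('scene')
for n,xy in dict(holder_navy=(490,272),holder_blue=(588,106),holder_orange=(575,-115)).items():
  for nm,pp in (('top',p),('scene',q)):
    best=ctrl.recognise(pp,n)[:2]
    print(n,nm,[(round(r['p'],2),np.round(r['pixel'],1),np.round(onz(pp,r['pixel'],15),1)) for r in best])
for t,z in dict(navy_pot=174-24,paste_bottle=90).items():
  for nm,pp in (('top',p),('scene',q)):
    print(t,nm,[(round(r['p'],2),np.round(r['pixel'],1),np.round(onz(pp,r['pixel'],z),1)) for r in ctrl.recognise(pp,t)[:2]])
E
```

```text
holder_navy top [(0.76, array([225.6, 188.2]), array([490.4, 268.7,  15. ])), (0.49, array([167.6, 196.1]), array([703. , 249.2,  15. ]))]
holder_navy scene [(0.61, array([289.4, 251.7]), array([474.7, 280.4,  15. ]))]
holder_blue top [(0.8, array([197.9, 233.4]), array([592. , 110.9,  15. ]))]
holder_blue scene [(0.86, array([233.4, 243.1]), array([584.8, 127.1,  15. ]))]
holder_orange top [(0.73, array([205.4, 295.3]), array([ 567. , -110.8,   15. ]))]
holder_orange scene [(0.63, array([183.7, 276.9]), array([580.7, -99. ,  15. ])), (0.15, array([119.3, 330.3]), array([ 541.8, -482.1,   15. ]))]
navy_pot top [(0.68, array([222. , 367.2]), array([ 490.5, -331.7,  150. ]))]
navy_pot scene [(0.5, array([120.9, 328.4]), array([ 500.5, -315.5,  150. ]))]
paste_bottle top [(0.66, array([240.4, 365.6]), array([ 437.2, -338.6,   90. ]))]
paste_bottle scene [(0.84, array([140. , 346.3]), array([ 431. , -320.2,   90. ]))]
```

View pics/m1.png

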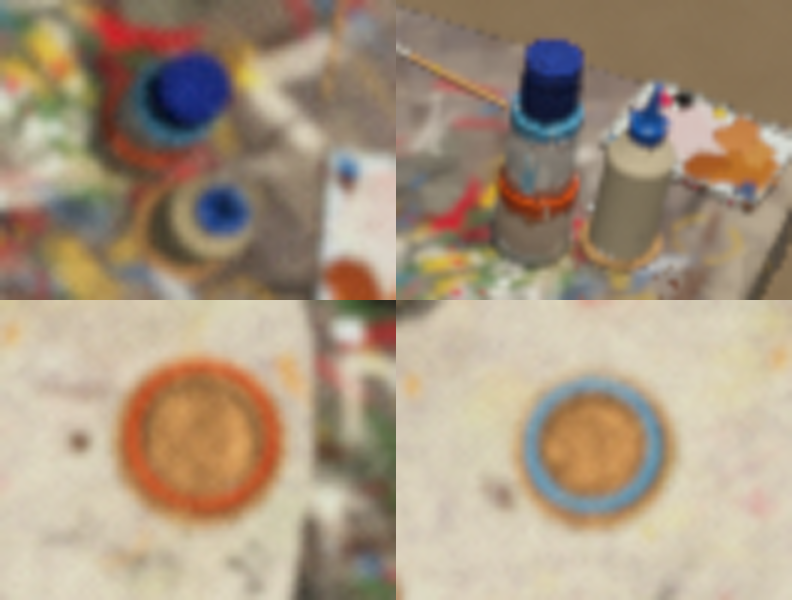

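The montage shows the tower in order navy, sky blue, orange, with the bottle on its coaster in front and both holders empty. In the top picture the cap centre is about (239.8, 369.4), the pot lid (219.7, 365), the orange rim (201.6, 294.1) and the blue rim (198.9, 231.6).

```bash
cat >> h.py <<'E'
from scipy.spatial.transform import Rotation as Ro
def go(x,y,z,yaw=None):
    "numbers for servo row: turn z, shift xyz"
    s=ctrl.get_state(); q=s['ee_rot']; R=Ro.from_quat([q[1],q[2],q[3],q[0]])
    d=R.inv().apply(np.array([x,y,z])-s['ee_pos'])/500
    t=[0,0,0]
    if yaw is not None:
        T=Ro.from_matrix(np.array([[np.cos(yaw),np.sin(yaw),0],[np.sin(yaw),-np.cos(yaw),0],[0,0,-1]]))
        t=(R.inv()*T).as_rotvec()/np.radians(30)
    print('t',round(s['time'],2),'turn',np.round(t,3),'shift',np.round(d,4),'pos',np.round(s['ee_pos'],1),'w',round(s['grip_width'],1))
E
python3 - <<'E'
from h import *
p=ctrl.camera('top');q=ctrl.camera('scene')
for n,px,z in (('cap',(239.8,369.4),125),('pot',(219.7,365),174),('orange',(201.6,294.1),22),('blue',(198.9,231.6),22)): print(n,onz(p,px,z).round(1))
for n,px,z in (('cap',(130.6,350.6),117),('pot',(114,332),174)): print(n,onz(q,px,z).round(1))
go(425,-345,260,0)
E
```

```text
cap [ 435.7 -342.7  125. ]
pot [ 494.3 -319.2  174. ]
orange [ 579.5 -106.    22. ]
blue [586.9 116.7  22. ]
cap [ 427.4 -340.7  117. ]
pot [ 494.8 -325.3  174. ]
t 1.8 turn [-0.    -0.     0.741] shift [ 0.5259 -0.0398 -0.0574] pos [ 189.1 -462.9  231.3] w 85.4
```

Request:
servo_tool(
  plan=[
    [[0, 0, 0, 0.1, -0.01, -0.057, 1], [0, 0, 0, 0.2, -0.015, -0.057, 1], [0, 0, 0, 0.32, -0.025, -0.057, 1], [0, 0, 0, 0.42, -0.03, -0.057, 1], [0, 0, 0, 0.5, -0.04, -0.057, 1], [0, 0, 0, 0.526, -0.04, -0.057, 1], [0, 0, 0, 0.526, -0.04, -0.057, 1], [0, 0, 0, 0.526, -0.04, -0.057, 1]],
  ],
  force=30,
)

```text
time: 2.8
ee_pos: [424.1, -345.5, 259.9]
ee_rot: [0.0, 0.981, 0.192, -0.0]
force: [-0.3, 0.1, 0.1]
grip_width: 85.6
gripper_force: 0.0
```

```bash
python3 - <<'E'
from h import *
p=ctrl.camera('wrist'); save(p,'w1.png')
for t in ('paste_bottle','navy_pot','coaster','blue_lid_jar','peach_jar'):
    print(t,[(round(r['p'],2),np.round(r['pixel'],1),np.round(onz(p,r['pixel'],dict(navy_pot=127,paste_bottle=5,blue_lid_jar=63).get(t,0)),1)) for r in ctrl.pinpoint(p,t)[:1]])
print(np.round(p['extrinsics'],2)); go(435,-342,260)
E
```

```text
paste_bottle [(0.95, array([154.2, 261.9]), array([ 433.4, -353.2,    5. ]))]
navy_pot [(0.93, array([110.2, 257. ]), array([ 492.2, -320.8,  127. ]))]
coaster [(0.66, array([153.7, 261.6]), array([ 433.1, -353. ,    0. ]))]
blue_lid_jar []
peach_jar []
[[ 3.8000e-01  8.8000e-01  3.0000e-01  5.0178e+02]
 [-9.3000e-01  3.6000e-01  1.2000e-01 -3.1582e+02]
 [ 0.0000e+00 -3.2000e-01  9.5000e-01  4.0171e+02]
 [ 0.0000e+00  0.0000e+00  0.0000e+00  1.0000e+00]]
t 3.1 turn [0 0 0] shift [ 0.0218  0.0019 -0.0002] pos [ 424.6 -345.2  259.9] w 85.2
```

View pics/w1.png

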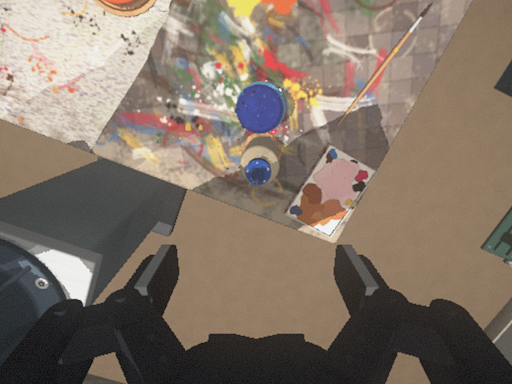

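The wrist view shows the pot lid at (107,260) and the bottle's cap at (171,257), lying along the tool's x axis between the fingers.

```bash
python3 - <<'E'
from h import *
p=ctrl.camera('wrist')
print(onz(p,(107,260.5),174).round(1),onz(p,(173,257.5),125).round(1))
s=ctrl.get_state()
for z in (0,100): print(proj(p,s['ee_pos']+[0,0,-z]))
for X in ((432,-345),(432,-345)): go(*X,200); go(*X,113)
E
```

```text
[ 497.6 -321.3  174. ] [ 434.6 -345.   125. ]
[np.float64(247.2825455663738), np.float64(252.61499227565102)]
[np.float64(192.15982853952613), np.float64(253.8390353279615)]
t 3.15 turn [0 0 0] shift [0.0136 0.0053 0.1198] pos [ 424.7 -345.1  259.9] w 85.4
t 3.15 turn [0 0 0] shift [0.0136 0.0053 0.2938] pos [ 424.7 -345.1  259.9] w 85.4
t 3.15 turn [0 0 0] shift [0.0136 0.0053 0.1198] pos [ 424.7 -345.1  259.9] w 85.4
t 3.15 turn [0 0 0] shift [0.0136 0.0053 0.2938] pos [ 424.7 -345.1  259.9] w 85.4
```

Request:
servo_tool(
  plan=[
    [[0, 0, 0, 0.02, 0.0065, 0.05, 0.8], [0, 0, 0, 0.02, 0.0065, 0.12, 0.8], [0, 0, 0, 0.02, 0.0065, 0.2, 0.8], [0, 0, 0, 0.02, 0.0065, 0.26, 0.8], [0, 0, 0, 0.02, 0.0065, 0.294, 0.8], [0, 0, 0, 0.02, 0.0065, 0.294, 0.8], [0, 0, 0, 0.02, 0.0065, 0.294, 0.1], [0, 0, 0, 0.02, 0.0065, 0.294, 0.1], [0, 0, 0, 0.02, 0.0065, 0.294, 0.1], [0, 0, 0, 0.02, 0.0065, 0.294, 0.1]],
  ],
  force=30,
)

```text
time: 4.4
ee_pos: [436.0, -344.5, 113.8]
ee_rot: [0.001, 0.981, 0.193, 0.001]
force: [-0.5, 0.4, 6.4]
grip_width: 25.0
gripper_force: 29.2
```

Request:
servo_tool(
  plan=[
    [[0, 0, 0, 0, 0, 0, 0.1], [0, 0, 0, 0, 0, -0.008, 0.1], [0, 0, 0, 0, 0, -0.02, 0.1], [0, 0, 0, 0, 0, -0.03, 0.1], [0, 0, 0, 0, 0, -0.03, 0.1]],
  ],
)

```text
time: 5.03
ee_pos: [435.7, -344.3, 128.3]
ee_rot: [0.0, 0.981, 0.193, 0.0]
force: [0.5, -0.3, -1.7]
grip_width: 25.2
gripper_force: 29.5
```

```bash
python3 - <<'E'
from h import *
p=ctrl.camera('scene'); cv2.imwrite('pics/s2.png',cv2.resize(cv2.cvtColor(p['color'],4)[80:200,280:420],(700,600),interpolation=2))
w=ctrl.camera('wrist');save(w,'w2.png')
s=ctrl.get_state(); print(s['gripper_force'],s['force']);go(385,-110,127); go(385,-110,110)
E
```

```text
29.508069267030805 [-1.2237963  -0.15219134 -0.89790397]
t 5.12 turn [0 0 0] shift [ 0.0836 -0.4716  0.0015] pos [ 435.4 -344.1  127.8] w 25.0
t 5.12 turn [0 0 0] shift [ 0.0836 -0.4716  0.0355] pos [ 435.4 -344.1  127.8] w 25.0
```

View pics/s2.png

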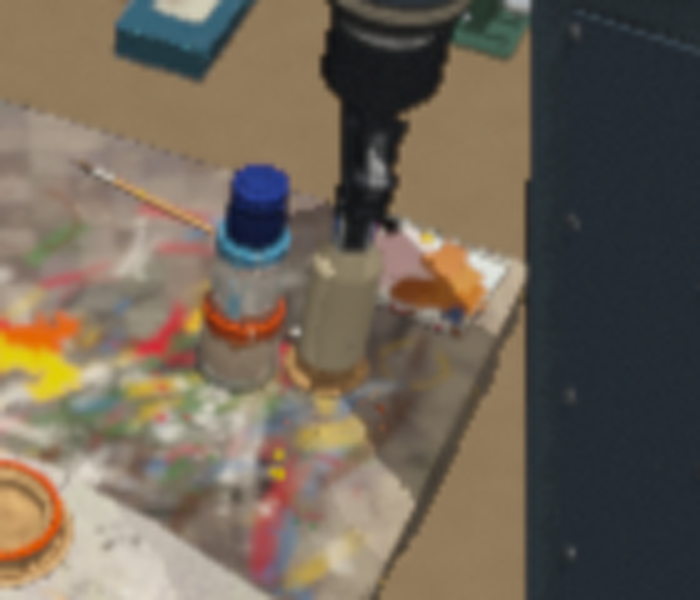

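The scene crop shows the bottle held upright and clear of the coaster at (330,310), with the tower undisturbed at (245,280).

Request:
servo_tool(
  plan=[
    [[0, 0, 0, -0.01, -0.03, -0.01, 0.1], [0, 0, 0, 0, -0.09, -0.01, 0.1], [0, 0, 0, 0.015, -0.17, -0.01, 0.1], [0, 0, 0, 0.03, -0.25, -0.01, 0.1], [0, 0, 0, 0.05, -0.33, -0.01, 0.1], [0, 0, 0, 0.07, -0.41, -0.01, 0.1], [0, 0, 0, 0.08, -0.45, -0.01, 0.1], [0, 0, 0, 0.084, -0.47, 0, 0.1], [0, 0, 0, 0.084, -0.47, 0.01, 0.1], [0, 0, 0, 0.084, -0.47, 0.02, 0.1]],
  ],
)

```text
time: 6.38
ee_pos: [385.4, -111.2, 117.3]
ee_rot: [0.0, 0.981, 0.192, -0.0]
force: [-0.1, -0.6, -0.5]
grip_width: 25.4
gripper_force: 29.7
```

Request:
servo_tool(
  plan=[
    [[0, 0, 0, 0, 0, 0.005, 0.1], [0, 0, 0, 0, 0, 0.01, 0.1], [0, 0, 0, 0, 0, 0.014, 0.1], [0, 0, 0, 0, 0, 0.016, 0.1], [0, 0, 0, 0, 0, 0.016, 0.1]],
  ],
)

```text
time: 7.0
ee_pos: [385.5, -110.7, 109.8]
ee_rot: [-0.0, 0.981, 0.193, -0.0]
force: [-0.4, 0.2, -0.4]
grip_width: 25.2
gripper_force: 29.7
```

Request:
servo_tool(
  plan=[
    [[0, 0, 0, 0, 0, 0.002, 0.1], [0, 0, 0, 0, 0, 0.004, 0.1], [0, 0, 0, 0, 0, 0.004, 0.1]],
  ],
)

```text
time: 7.38
ee_pos: [386.4, -110.8, 108.8]
ee_rot: [0.0, 0.981, 0.193, 0.001]
force: [-2.7, 1.0, 16.7]
grip_width: 25.4
gripper_force: 31.0
```

Request:
servo_tool(
  plan=[
    [[0, 0, 0, 0, 0, -0.002, 0.1], [0, 0, 0, 0, 0, -0.002, 0.5], [0, 0, 0, 0, 0, -0.002, 0.7], [0, 0, 0, 0, 0, -0.002, 0.7], [0, 0, 0, 0, 0, -0.03, 0.7], [0, 0, 0, 0, 0, -0.09, 0.8], [0, 0, 0, 0, 0, -0.2, 0.9], [0, 0, 0, 0, 0, -0.3, 1], [0, 0, 0, 0, 0, -0.33, 1]],
  ],
)

```text
time: 8.5
ee_pos: [386.3, -110.9, 276.6]
ee_rot: [0.001, 0.981, 0.193, 0.002]
force: [-0.1, -0.1, -0.8]
grip_width: 85.4
gripper_force: 0.0
```

```bash
python3 - <<'E'
from h import *
w=ctrl.camera('wrist');save(w,'w3.png')
for t,z in dict(paste_bottle=0,holder_orange=0,holder_blue=0,navy_pot=127).items():
    print(t,[(round(r['p'],2),np.round(r['pixel'],1),np.round(onz(w,r['pixel'],z),1)) for r in ctrl.pinpoint(w,t)[:1]])
go(496,-321,260,0.388);go(440,-330,265,0.388)
E
```

```text
paste_bottle [(0.65, array([158.3, 255.3]), array([ 383.4, -114. ,    0. ]))]
holder_orange [(0.81, array([ 22.6, 304.8]), array([ 579.1, -105.6,    0. ]))]
holder_blue []
navy_pot [(0.56, array([162.3, 470.4]), array([ 492.3, -322.4,  127. ]))]
t 8.75 turn [-0.001  0.001 -0.   ] shift [0.0461 0.4735 0.0242] pos [ 385.1 -110.6  272.3] w 85.3
t 8.75 turn [-0.001  0.001 -0.   ] shift [-0.0644  0.4478  0.0143] pos [ 385.1 -110.6  272.3] w 85.3
```

View pics/w3.png

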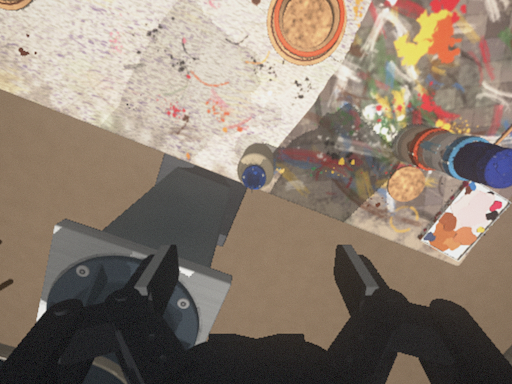

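The wrist view shows the bottle standing upright on the table at (255,170). The empty coaster is at (407,184), the intact tower at (445,150) and the orange holder at (308,22).

Request:
servo_tool(
  plan=[
    [[0, 0, 0, 0.01, 0.07, 0, 1], [0, 0, 0, 0.02, 0.18, 0, 1], [0, 0, 0, 0.03, 0.3, 0.01, 1], [0, 0, 0, 0.04, 0.41, 0.04, 1], [0, 0, 0, 0.046, 0.46, 0.07, 1], [0, 0, 0, 0.046, 0.473, 0.1, 1], [0, 0, 0, 0.046, 0.473, 0.1, 1]],
  ],
)

```text
time: 9.62
ee_pos: [495.2, -320.0, 221.2]
ee_rot: [-0.001, 0.981, 0.193, -0.001]
force: [0.5, 0.3, 0.6]
grip_width: 85.1
gripper_force: 0.0
```

```bash
python3 - <<'E'
from h import *
w=ctrl.camera('wrist');save(w,'w4.png')
for t,z in dict(navy_pot=127,coaster=0).items():
    print(t,[(round(r['p'],2),np.round(r['pixel'],1),np.round(onz(w,r['pixel'],z),1)) for r in ctrl.pinpoint(w,t)[:1]])
go(496,-321,149,0.388)
s=ctrl.get_state()
print(proj(w,[496,-321,174]),proj(w,[435.7,-344.3,5]))
E
```

```text
navy_pot [(0.78, array([196.2, 256.1]), array([ 494.1, -322.5,  127. ]))]
coaster []
t 9.78 turn [ 0.001 -0.001  0.001] shift [-0.001   0.0015  0.1495] pos [ 496.1 -320.1  223.7] w 84.9
[np.float64(214.59634986283422), np.float64(255.1256228541698)] [np.float64(208.33795469419027), np.float64(254.9090542829113)]
```

View pics/w4.png

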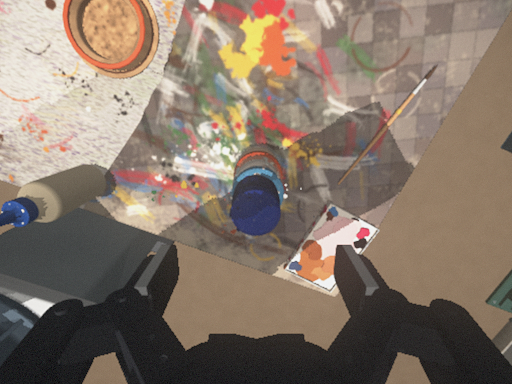

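The pot lid is at (256,212) in the wrist view, within 2 px of where I predicted it, and centred between the fingers.

Request:
servo_tool(
  plan=[
    [[0, 0, 0, 0, 0.001, 0.03, 0.9], [0, 0, 0, 0, 0.001, 0.08, 0.9], [0, 0, 0, 0, 0.001, 0.12, 0.9], [0, 0, 0, 0, 0.001, 0.15, 0.9], [0, 0, 0, 0, 0.001, 0.15, 0.6], [0, 0, 0, 0, 0.001, 0.15, 0.5], [0, 0, 0, 0, 0.001, 0.15, 0.3], [0, 0, 0, 0, 0.001, 0.15, 0.3], [0, 0, 0, 0, 0.001, 0.15, 0.3]],
  ],
  force=25,
)

```text
time: 10.9
ee_pos: [496.8, -321.6, 148.5]
ee_rot: [0.0, 0.981, 0.193, 0.001]
force: [0.2, 1.5, 5.7]
grip_width: 40.0
gripper_force: 25.6
```

Request:
servo_tool(
  plan=[
    [[0, 0, 0, 0, 0, 0, 0.3], [0, 0, 0, 0, 0, -0.006, 0.3], [0, 0, 0, 0, 0, -0.02, 0.3], [0, 0, 0, 0, 0, -0.05, 0.3], [0, 0, 0, 0, 0, -0.09, 0.3], [0, 0, 0, 0, 0, -0.1, 0.3], [0, 0, 0, 0, 0, -0.1, 0.3]],
  ],
)

```text
time: 11.78
ee_pos: [496.6, -321.5, 198.1]
ee_rot: [0.0, 0.981, 0.193, 0.0]
force: [0.4, 0.3, -0.9]
grip_width: 40.5
gripper_force: 25.3
```

```bash
python3 - <<'E'
from h import *
w=ctrl.camera('wrist');p=ctrl.camera('scene')
c=cv2.cvtColor(p['color'],4)[60:180,280:420]
cv2.imwrite('pics/m2.png',np.hstack([cv2.resize(c,(400,343),interpolation=2),cv2.resize(cv2.cvtColor(w['color'],4),(400,343))]))
# navy holder: triangulate candidates
for n in ('top','scene'):
  q=ctrl.camera(n)
  print(n,[(round(r['p'],2),np.round(r['pixel'],1),onz(q,r['pixel'],0).round(1)) for r in ctrl.pinpoint(q,'holder_navy')[:1]])
go(492,268,200,0)
E
```

```text
top [(0.87, array([226.8, 186.6]), array([488. , 276.8,   0. ]))]
scene [(0.9, array([286.1, 249.8]), array([488.1, 266.9,   0. ]))]
t 12.07 turn [-0.001  0.001  0.741] shift [ 0.4379 -1.0942 -0.0048] pos [ 496.2 -321.3  197.3] w 40.3
```

View pics/m2.png

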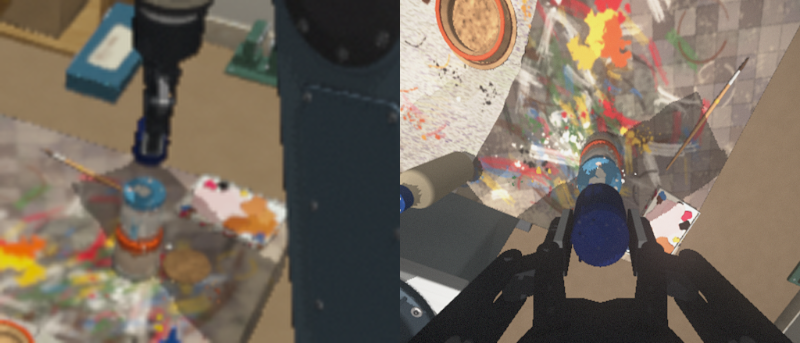

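The scene crop shows the pot held upright above the rest of the tower, which still stands at (143,225), with the bare coaster at (187,265). The wrist view shows the pot square in the fingers at (600,225).

```bash
python3 - <<'E'
from h import *
print(ctrl.get_state()['q'].round(3)); go(510,-30,200,0.388)
E
```

```text
[-0.575  0.412  0.154  1.313 -0.     2.179]
t 12.07 turn [-0.001  0.001 -0.   ] shift [ 0.2458 -0.5288 -0.0051] pos [ 496.2 -321.3  197.3] w 40.3
```

Request:
servo_tool(
  plan=[
    [[0, 0, 0, 0.01, -0.03, -0.005, 0.3], [0, 0, 0, 0.04, -0.09, -0.008, 0.3], [0, 0, -0.1, 0.08, -0.17, -0.008, 0.3], [0, 0, -0.25, 0.12, -0.26, -0.008, 0.3], [0, 0, -0.4, 0.16, -0.35, -0.008, 0.3], [0, 0, -0.6, 0.2, -0.44, -0.008, 0.3], [0, 0, -0.8, 0.245, -0.528, -0.008, 0.3], [0, 0, -0.88, 0.285, -0.61, -0.008, 0.3], [0, 0, -0.88, 0.325, -0.7, -0.008, 0.3], [0, 0, -0.88, 0.35, -0.76, -0.008, 0.3]],
  ],
)

```text
time: 13.32
ee_pos: [513.9, 99.2, 202.0]
ee_rot: [-0.0, 0.911, 0.412, 0.0]
force: [0.1, -0.5, -0.2]
grip_width: 39.8
gripper_force: 25.3
```

```bash
python3 - <<'E'
from h import *
w=ctrl.camera('wrist');save(w,'w5.png')
print([(round(r['p'],2),np.round(r['pixel'],1),np.round(onz(w,r['pixel'],0),1)) for r in ctrl.pinpoint(w,'holder_navy')[:1]],ctrl.get_state()['q'].round(2))
go(489,270,100); go(489,270,198)
E
```

```text
[(0.76, array([ 69.6, 138.4]), array([488.4, 272.9,   0. ]))] [ 0.19  0.27 -0.04  1.27  0.    2.48]
t 13.43 turn [0 0 0] shift [ 0.2231 -0.2615  0.204 ] pos [513.9  99.9 201.9] w 40.4
t 13.43 turn [0 0 0] shift [ 0.2232 -0.2616  0.008 ] pos [513.9  99.9 201.9] w 40.4
```

Request:
servo_tool(
  plan=[
    [[0, 0, 0, 0.04, -0.05, 0, 0.3], [0, 0, 0, 0.1, -0.115, 0.02, 0.3], [0, 0, 0, 0.16, -0.19, 0.06, 0.3], [0, 0, 0, 0.21, -0.245, 0.1, 0.3], [0, 0, 0, 0.225, -0.264, 0.14, 0.3], [0, 0, 0, 0.225, -0.264, 0.14, 0.3], [0, 0, 0, 0.225, -0.264, 0.14, 0.3]],
  ],
)

```text
time: 14.3
ee_pos: [490.3, 267.7, 132.7]
ee_rot: [0.0, 0.911, 0.411, 0.0]
force: [0.9, 0.3, -0.7]
grip_width: 40.5
gripper_force: 25.4
```

```bash
python3 - <<'E'
from h import *
w=ctrl.camera('wrist');save(w,'w6.png')
print([(round(r['p'],2),np.round(r['pixel'],1),np.round(onz(w,r['pixel'],0),1)) for r in ctrl.pinpoint(w,'holder_navy')[:1]])
s=ctrl.get_state();x,y,z=s['ee_pos'];print('pred rim ctr',proj(w,[x,y,22]),'pot top',proj(w,[x,y,z-21.5+47]))
go(489,272,27.5)
E
```

```text
[(0.88, array([180.8, 247.8]), array([485.8, 272.5,   0. ]))]
pred rim ctr [np.float64(187.68477995869807), np.float64(254.1412905036247)] pot top [np.float64(272.1374640214734), np.float64(252.63047711421942)]
t 14.4 turn [0 0 0] shift [ 0.0041 -0.0083  0.2108] pos [490.6 267.7 132.9] w 40.4
```

View pics/w6.png

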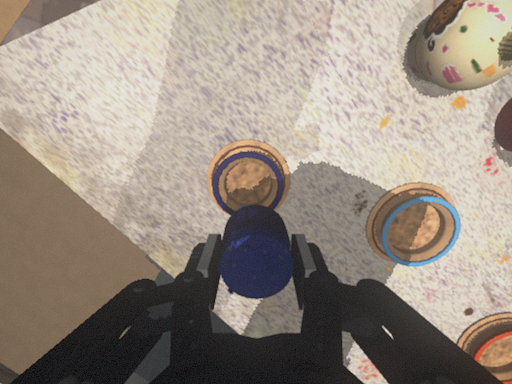

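The wrist view shows the pot held at (255,255) and the navy ring just ahead and slightly left, at (249,184). The bauble is at (470,45), well clear.

```bash
python3 - <<'E'
from h import *
w=ctrl.camera('wrist'); im=w['color'].astype(int); s=ctrl.get_state();P=s['ee_pos']
tx=np.array([.661,.750,0]);ty=np.array([.750,-.661,0])
hsv=cv2.cvtColor(w['color'],cv2.COLOR_RGB2HSV); 
m=((hsv[...,0]>108)&(hsv[...,0]<135)&(hsv[...,1]>90)).astype(np.uint8)
r=m.copy(); r[:145]=0;r[205:]=0;r[:,:205]=0;r[:,295:]=0
ys,xs=np.nonzero(r); print(len(ys),ys.min(),ys.max(),xs.min(),xs.max())
e=cv2.fitEllipse(cv2.convexHull(np.c_[xs,ys].astype(np.float32))); print('ring',e, onz(w,(e[0][1],e[0][0]),22).round(1))
q=m.copy();q[:222]=0;q[:,:212]=0;q[:,300:]=0
ys,xs=np.nonzero(q);print('pot',ys.min(),ys.max(),[ (k,xs[ys==k].min(),xs[ys==k].max()) for k in (230,250,270,290) if (ys==k).any()])
zt=P[2]-21.5+47
print('pred near',proj(w,P*[1,1,0]+[0,0,zt]-19.5*tx),'ctr',proj(w,P*[1,1,0]+[0,0,zt]),'left',proj(w,P*[1,1,0]+[0,0,zt]-19.5*ty),'right',proj(w,P*[1,1,0]+[0,0,zt]+19.5*ty), 'bottom far',proj(w,P*[1,1,0]+[0,0,P[2]-21.5]+20.5*tx))
E
```

```text
160 154 204 213 281
ring ((246.95574951171875, 184.640869140625), (61.62113952636719, 69.03596496582031), 90.89949035644531) [487.9 274.6  22. ]
pot 229 383 [(250, np.int64(232), np.int64(288)), (270, np.int64(221), np.int64(291)), (290, np.int64(238), np.int64(279))]
pred near [np.float64(303.96358450410975), np.float64(252.22858621706717)] ctr [np.float64(272.124444490075), np.float64(252.07308076208702)] left [np.float64(272.1344709247503), np.float64(213.03769767134048)] right [np.float64(272.11442098418183), np.float64(291.09706138199414)] bottom far [np.float64(200.5439489999885), np.float64(252.86016307151678)]
```

Request:
servo_tool(
  plan=[
    [[0, 0, 0, 0.008, -0.016, 0.04, 0.3], [0, 0, 0, 0.008, -0.016, 0.1, 0.3], [0, 0, 0, 0.008, -0.016, 0.15, 0.3], [0, 0, 0, 0.008, -0.016, 0.175, 0.3], [0, 0, 0, 0.008, -0.016, 0.185, 0.3], [0, 0, 0, 0.008, -0.016, 0.195, 0.3], [0, 0, 0, 0.008, -0.016, 0.202, 0.3], [0, 0, 0, 0.008, -0.016, 0.207, 0.3], [0, 0, 0, 0.008, -0.016, 0.207, 0.3]],
  ],
)

```text
time: 15.58
ee_pos: [486.9, 276.9, 29.0]
ee_rot: [-0.0, 0.911, 0.412, 0.0]
force: [-2.3, 0.1, 6.0]
grip_width: 40.1
gripper_force: 26.0
```

Request:
servo_tool(
  plan=[
    [[0, 0, 0, 0, 0, 0.002, 0.3], [0, 0, 0, 0, 0, 0.003, 0.3], [0, 0, 0, 0, 0, 0.003, 0.3]],
  ],
)

```text
time: 15.95
ee_pos: [486.9, 277.0, 28.5]
ee_rot: [-0.0, 0.911, 0.412, 0.001]
force: [-10.1, -3.6, 25.7]
grip_width: 40.0
gripper_force: 28.0
```

Request:
servo_tool(
  plan=[
    [[0, 0, 0, -0.003, -0.002, -0.001, 0.3], [0, 0, 0, -0.004, -0.002, 0.001, 0.3], [0, 0, 0, -0.004, -0.002, 0.001, 0.3]],
  ],
)

```text
time: 16.32
ee_pos: [486.1, 276.8, 28.5]
ee_rot: [-0.0, 0.911, 0.412, 0.002]
force: [-4.5, -1.3, 24.7]
grip_width: 40.0
gripper_force: 27.9
```

Request:
servo_tool(
  plan=[
    [[0, 0, 0, 0, 0, -0.002, 0.3], [0, 0, 0, 0, 0, -0.002, 0.55], [0, 0, 0, 0, 0, -0.002, 0.8], [0, 0, 0, 0, 0, -0.002, 0.9], [0, 0, 0, 0, 0, -0.03, 0.9], [0, 0, 0, 0, 0, -0.1, 0.9], [0, 0, 0, 0, 0, -0.18, 0.9], [0, 0, 0, 0, 0, -0.25, 1], [0, 0, 0, 0, 0, -0.3, 1], [0, 0, 0, 0, 0, -0.32, 1]],
  ],
)

```text
time: 17.58
ee_pos: [485.1, 276.0, 188.4]
ee_rot: [-0.0, 0.911, 0.412, 0.001]
force: [-0.3, -0.5, -0.5]
grip_width: 85.1
gripper_force: 0.0
```

```bash
python3 - <<'E'
from h import *
w=ctrl.camera('wrist');save(w,'w7.png')
for t,z in dict(navy_pot=6,holder_navy=0,holder_blue=0,holder_orange=0,bauble=0).items():
    print(t,[(round(r['p'],2),np.round(r['pixel'],1),np.round(onz(w,r['pixel'],z),1)) for r in ctrl.pinpoint(w,t)[:1]])
cv2.imwrite('pics/c7.png',cv2.resize(cv2.cvtColor(w['color'],4)[80:300,150:450],(600,440)))
go(510,20,190);
E
```

```text
navy_pot [(0.82, array([170.3, 256.2]), array([486.7, 274.1,   6. ]))]
holder_navy []
holder_blue [(0.86, array([204.1, 394.4]), array([590.5, 120.8,   0. ]))]
holder_orange [(0.6, array([318. , 471.3]), array([ 578.3, -114.3,   -0. ]))]
bauble [(0.71, array([ 64.2, 415.3]), array([697.1, 247.5,   0. ]))]
t 17.88 turn [0 0 0] shift [-0.3491  0.3765 -0.0091] pos [484.1 275.4 185.3] w 85.2
```

View pics/c7.png

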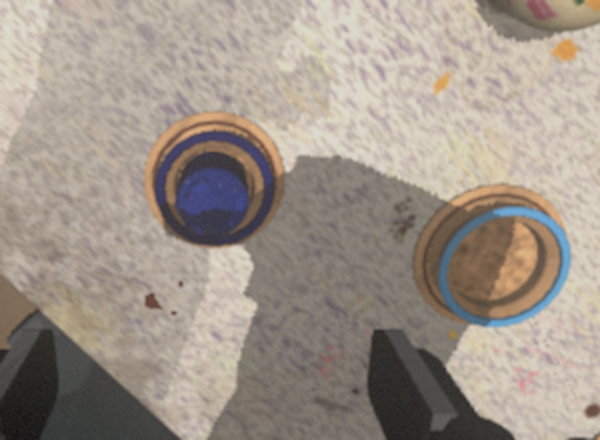

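The crop shows the navy pot sitting upright inside the navy-rimmed collar at (212,190), with the empty blue holder at (500,260).

Request:
servo_tool(
  plan=[
    [[0, 0, 0, -0.03, 0.03, 0, 1], [0, 0, 0, -0.1, 0.09, 0, 1], [0, 0, 0, -0.19, 0.175, -0.01, 1], [0, 0, 0, -0.28, 0.26, -0.01, 1], [0, 0, 0, -0.37, 0.34, -0.01, 1], [0, 0, 0, -0.46, 0.42, -0.01, 1], [0, 0, 0, -0.55, 0.505, -0.01, 1], [0, 0, 0, -0.64, 0.59, -0.01, 1], [0, 0, 0, -0.73, 0.67, -0.01, 1], [0, 0, 0, -0.81, 0.74, 0, 1]],
  ],
)

```text
time: 19.12
ee_pos: [493.3, -275.7, 186.1]
ee_rot: [0.0, 0.912, 0.411, -0.0]
force: [0.9, -0.2, 0.4]
grip_width: 85.2
gripper_force: 0.0
```

```bash
python3 - <<'E'
from h import *
w=ctrl.camera('wrist');save(w,'w8.png')
for t,z in dict(blue_lid_jar=63,coaster=0).items():
    print(t,[(round(r['p'],2),np.round(r['pixel'],1),np.round(onz(w,r['pixel'],z),1)) for r in ctrl.pinpoint(w,t)[:1]])
go(496.5,-321.5,185,.85);
E
```

```text
blue_lid_jar [(0.56, array([211.6, 283. ]), array([ 496.1, -318.5,   63. ]))]
coaster [(0.9, array([237.4, 260. ]), array([ 436.4, -351.5,    0. ]))]
t 19.27 turn [-0.003  0.001 -0.01 ] shift [-0.0642  0.0666  0.0003] pos [ 492.9 -275.4  185.2] w 85.4
```

Request:
servo_tool(
  plan=[
    [[0, 0, 0, -0.04, 0.04, 0, 1], [0, 0, 0, -0.063, 0.066, 0.01, 1], [0, 0, 0, -0.063, 0.066, 0.05, 1], [0, 0, 0, -0.063, 0.066, 0.11, 1], [0, 0, 0, -0.063, 0.066, 0.17, 1], [0, 0, 0, -0.063, 0.066, 0.192, 1], [0, 0, 0, -0.063, 0.066, 0.192, 0.75], [0, 0, 0, -0.063, 0.066, 0.192, 0.6], [0, 0, 0, -0.063, 0.066, 0.192, 0.4], [0, 0, 0, -0.063, 0.066, 0.192, 0.4]],
  ],
  force=30,
)

```text
time: 20.52
ee_pos: [499.1, -318.5, 91.7]
ee_rot: [0.001, 0.911, 0.412, 0.001]
force: [-1.9, 2.0, 5.4]
grip_width: 48.9
gripper_force: 29.9
```

Request:
servo_tool(
  plan=[
    [[0, 0, 0, 0, 0, 0, 0.4], [0, 0, 0, 0, 0, -0.006, 0.4], [0, 0, 0, 0, 0, -0.02, 0.4], [0, 0, 0, 0, 0, -0.06, 0.4], [0, 0, 0, 0, 0, -0.12, 0.4], [0, 0, 0, 0, 0, -0.17, 0.4], [0, 0, 0, 0, 0, -0.18, 0.4], [0, 0, 0, 0, 0, -0.18, 0.4]],
  ],
)

```text
time: 21.52
ee_pos: [498.4, -318.3, 180.0]
ee_rot: [0.0, 0.911, 0.412, 0.0]
force: [0.0, -0.7, -2.1]
grip_width: 49.0
gripper_force: 31.2
```

```bash
python3 - <<'E'
from h import *
w=ctrl.camera('wrist');save(w,'w9.png')
for t,z in dict(peach_jar=0,coaster=0).items():
    print(t,[(round(r['p'],2),np.round(r['pixel'],1),np.round(onz(w,r['pixel'],z),1)) for r in ctrl.pinpoint(w,t)[:1]])
go(530,-80,180,.85);go(588,118,180,.85)
E
```

```text
peach_jar [(0.75, array([175.8, 256.6]), array([ 495.8, -325.4,    0. ]))]
coaster [(0.52, array([219.8, 235. ]), array([ 436.2, -351.2,    0. ]))]
t 21.68 turn [-0.003  0.001 -0.003] shift [ 0.3994 -0.2666 -0.0012] pos [ 498.  -318.   179.2] w 49.0
t 21.68 turn [-0.003  0.001 -0.003] shift [ 0.7732 -0.4414 -0.001 ] pos [ 498.  -318.   179.2] w 49.0
```

Request:
servo_tool(
  plan=[
    [[0, 0, 0, 0.03, -0.02, 0, 0.4], [0, 0, 0, 0.09, -0.055, 0, 0.4], [0, 0, 0, 0.17, -0.1, 0, 0.4], [0, 0, 0, 0.26, -0.15, 0, 0.4], [0, 0, 0, 0.36, -0.205, 0, 0.4], [0, 0, 0, 0.46, -0.26, 0, 0.4], [0, 0, 0, 0.56, -0.32, 0, 0.4], [0, 0, 0, 0.65, -0.37, 0, 0.4], [0, 0, 0, 0.72, -0.41, 0.01, 0.4], [0, 0, 0, 0.765, -0.435, 0.03, 0.4]],
  ],
)

```text
time: 22.92
ee_pos: [587.7, 115.4, 165.0]
ee_rot: [-0.0, 0.911, 0.413, 0.0]
force: [0.1, -0.3, -2.0]
grip_width: 48.8
gripper_force: 31.3
```

Request:
servo_tool(
  plan=[
    [[0, 0, 0, 0, 0, 0.05, 0.4], [0, 0, 0, 0, 0, 0.08, 0.4], [0, 0, 0, 0, 0, 0.08, 0.4], [0, 0, 0, 0, 0, 0.08, 0.4]],
  ],
)

```text
time: 23.42
ee_pos: [588.3, 112.4, 126.1]
ee_rot: [0.0, 0.911, 0.411, 0.0]
force: [-1.1, -0.5, -0.4]
grip_width: 49.0
gripper_force: 31.3
```

```bash
python3 - <<'E'
from h import *
w=ctrl.camera('wrist');save(w,'w10.png')
print([(round(r['p'],2),np.round(r['pixel'],1),np.round(onz(w,r['pixel'],0),1)) for r in ctrl.pinpoint(w,'holder_blue')[:1]])
s=ctrl.get_state();P=s['ee_pos'];print('rim ctr',proj(w,[P[0],P[1],22]),'jar bottom',proj(w,[P[0],P[1],P[2]-28.7]),'top',proj(w,[P[0],P[1],P[2]+35]))
go(588,118,34.7,.85)
E
```

```text
[(0.57, array([179.5, 248.6]), array([586.9, 119.1,   0. ]))]
rim ctr [np.float64(189.9700534651276), np.float64(253.97746598311116)] jar bottom [np.float64(224.78295469377042), np.float64(253.31864079335682)] top [np.float64(284.53360768880356), np.float64(252.18787507409493)]
t 23.52 turn [ 0.001 -0.002 -0.004] shift [ 0.0075 -0.0083  0.1831] pos [588.5 112.4 126.2] w 48.9
```

View pics/w10.png

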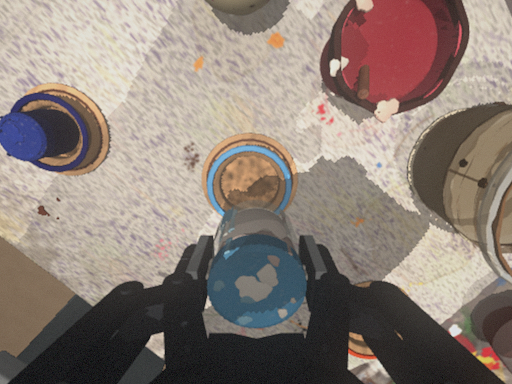

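The wrist view shows the jar held upright with its lid at (257,283). The blue ring just ahead is near (250,185), and the navy pot is seated at left, (40,130).

```bash
python3 - <<'E'
from h import *
w=ctrl.camera('wrist')
hsv=cv2.cvtColor(w['color'],cv2.COLOR_RGB2HSV)
m=((hsv[...,0]>95)&(hsv[...,0]<112)&(hsv[...,1]>90)).astype(np.uint8)
m[:138]=0;m[208:]=0;m[:,:198]=0;m[:,303:]=0
ys,xs=np.nonzero(m); print(len(ys),ys.min(),ys.max(),xs.min(),xs.max())
e=cv2.fitEllipse(cv2.convexHull(np.c_[xs,ys].astype(np.float32))); X=onz(w,(e[0][1],e[0][0]),22);print(e,X.round(1))
X=X-2*np.array([.750,-.661,0]); print(X.round(1)); go(X[0],X[1],34.7)
E
```

```text
863 146 207 207 290
((248.53387451171875, 184.88763427734375), (78.96395111083984, 83.60311889648438), 93.24746704101562) [588.3 119.6  22. ]
[586.8 120.9  22. ]
t 23.57 turn [0 0 0] shift [ 0.0102 -0.014   0.1829] pos [588.5 112.4 126.2] w 49.0
```

Request:
servo_tool(
  plan=[
    [[0, 0, 0, 0.0095, -0.013, 0.03, 0.4], [0, 0, 0, 0.0095, -0.013, 0.09, 0.4], [0, 0, 0, 0.0095, -0.013, 0.13, 0.4], [0, 0, 0, 0.0095, -0.013, 0.15, 0.4], [0, 0, 0, 0.0095, -0.013, 0.16, 0.4], [0, 0, 0, 0.0095, -0.013, 0.168, 0.4], [0, 0, 0, 0.0095, -0.013, 0.174, 0.4], [0, 0, 0, 0.0095, -0.013, 0.179, 0.4], [0, 0, 0, 0.0095, -0.013, 0.179, 0.4]],
  ],
)

```text
time: 24.7
ee_pos: [586.7, 120.6, 36.2]
ee_rot: [-0.0, 0.911, 0.412, 0.0]
force: [0.1, 1.9, 1.7]
grip_width: 49.0
gripper_force: 30.7
```

Request:
servo_tool(
  plan=[
    [[0, 0, 0, 0, 0, 0.002, 0.4], [0, 0, 0, 0, 0, 0.003, 0.4], [0, 0, 0, 0, 0, 0.003, 0.4]],
  ],
)

```text
time: 25.08
ee_pos: [586.9, 120.7, 35.9]
ee_rot: [0.0, 0.911, 0.412, 0.001]
force: [-6.4, 0.8, 21.6]
grip_width: 48.6
gripper_force: 32.6
```

Request:
servo_tool(
  plan=[
    [[0, 0, 0, 0, 0, -0.002, 0.4], [0, 0, 0, 0, 0, -0.002, 0.7], [0, 0, 0, 0, 0, -0.002, 0.9], [0, 0, 0, 0, 0, -0.002, 1], [0, 0, 0, 0, 0, -0.03, 1], [0, 0, 0, 0, 0, -0.1, 1], [0, 0, 0, 0, 0, -0.18, 1], [0, 0, 0, 0, 0, -0.25, 1], [0, 0, 0, 0, 0, -0.28, 1], [0, 0, 0, 0, 0, -0.28, 1]],
  ],
)

```text
time: 26.32
ee_pos: [586.8, 120.5, 175.0]
ee_rot: [0.0, 0.911, 0.412, 0.001]
force: [0.1, -0.4, -0.9]
grip_width: 85.5
gripper_force: 0.0
```

```bash
python3 - <<'E'
from h import *
w=ctrl.camera('wrist');save(w,'w11.png')
for t,z in dict(blue_lid_jar=6,holder_orange=0).items():
    print(t,[(round(r['p'],2),np.round(r['pixel'],1),np.round(onz(w,r['pixel'],z),1)) for r in ctrl.pinpoint(w,t)[:1]])
go(500,-300,175,.85)
E
```

```text
blue_lid_jar [(0.63, array([176.6, 254.5]), array([584. , 116.6,   6. ]))]
holder_orange [(0.36, array([176.3, 256.4]), array([584.8, 114.1,   0. ]))]
t 26.48 turn [-0.002  0.003 -0.003] shift [-0.744   0.427  -0.0035] pos [585.7 120.3 172.9] w 85.8
```

Request:
servo_tool(
  plan=[
    [[0, 0, 0, -0.03, 0.02, 0, 1], [0, 0, 0, -0.1, 0.055, 0, 1], [0, 0, 0, -0.2, 0.115, 0, 1], [0, 0, 0, -0.3, 0.17, 0, 1], [0, 0, 0, -0.4, 0.23, 0, 1], [0, 0, 0, -0.5, 0.29, 0, 1], [0, 0, 0, -0.6, 0.345, 0, 1], [0, 0, 0, -0.69, 0.4, 0.02, 1], [0, 0, 0, -0.75, 0.435, 0.05, 1], [0, 0, 0, -0.775, 0.447, 0.08, 1]],
  ],
)

```text
time: 27.72
ee_pos: [496.4, -320.1, 133.0]
ee_rot: [-0.0, 0.912, 0.411, -0.0]
force: [1.3, 0.5, -1.0]
grip_width: 85.8
gripper_force: 0.0
```

```bash
python3 - <<'E'
from h import *
w=ctrl.camera('wrist');save(w,'w12.png')
for t,z in dict(peach_jar=0,coaster=0).items():
    print(t,[(round(r['p'],2),np.round(r['pixel'],1),np.round(onz(w,r['pixel'],z),1)) for r in ctrl.pinpoint(w,t)[:1]])
hsv=cv2.cvtColor(w['color'],cv2.COLOR_RGB2HSV)
go(497,-321.5,27,.85)
s=ctrl.get_state();P=s['ee_pos']; print('lid pred',proj(w,[497,-321.5,63]))
E
```

```text
peach_jar [(0.62, array([185.4, 254.6]), array([ 493.7, -323.8,    0. ]))]
coaster [(0.6, array([233.6, 230.5]), array([ 435.9, -348.3,    0. ]))]
t 27.88 turn [-0.004  0.    -0.004] shift [-0.0057  0.0056  0.2126] pos [ 497.  -317.7  133.3] w 85.2
lid pred [np.float64(203.75513607461826), np.float64(255.34350279722653)]
```

View pics/w12.png

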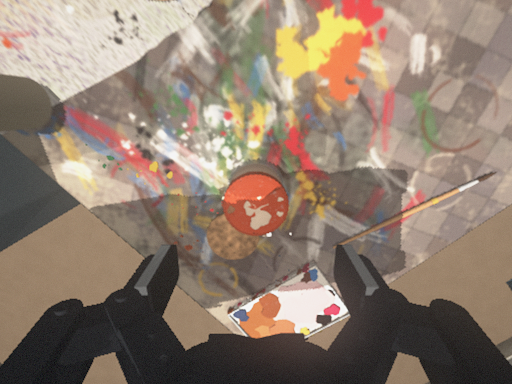

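The peach jar's lid is at (255,204), just where predicted, with the coaster behind it at (232,238).

Request:
servo_tool(
  plan=[
    [[0, 0, 0, -0.006, 0.004, 0.03, 1], [0, 0, 0, -0.006, 0.004, 0.08, 1], [0, 0, 0, -0.006, 0.004, 0.14, 1], [0, 0, 0, -0.006, 0.004, 0.19, 1], [0, 0, 0, -0.006, 0.004, 0.21, 1], [0, 0, 0, -0.006, 0.004, 0.21, 0.85], [0, 0, 0, -0.006, 0.004, 0.21, 0.7], [0, 0, 0, -0.006, 0.004, 0.21, 0.5], [0, 0, 0, -0.006, 0.004, 0.21, 0.5], [0, 0, 0, -0.006, 0.004, 0.21, 0.5]],
  ],
)

```text
time: 29.12
ee_pos: [498.1, -322.1, 30.7]
ee_rot: [0.001, 0.911, 0.412, 0.001]
force: [-1.6, 2.1, 8.2]
grip_width: 56.7
gripper_force: 30.3
```

Request:
servo_tool(
  plan=[
    [[0, 0, 0, 0, 0, 0, 0.5], [0, 0, 0, 0, 0, -0.006, 0.5], [0, 0, 0, 0, 0, -0.03, 0.5], [0, 0, 0, 0, 0, -0.09, 0.5], [0, 0, 0, 0, 0, -0.15, 0.5], [0, 0, 0, 0, 0, -0.18, 0.5], [0, 0, 0, 0, 0, -0.2, 0.5], [0, 0, 0, 0, 0, -0.2, 0.5]],
  ],
)

```text
time: 30.12
ee_pos: [497.5, -321.7, 129.4]
ee_rot: [0.0, 0.911, 0.412, 0.0]
force: [0.3, -1.6, -1.5]
grip_width: 56.9
gripper_force: 32.5
```

```bash
python3 - <<'E'
from h import *
w=ctrl.camera('wrist');save(w,'w13.png')
for t,z in dict(coaster=0,holder_orange=0).items():
    print(t,[(round(r['p'],2),np.round(r['pixel'],1),np.round(onz(w,r['pixel'],z),1)) for r in ctrl.pinpoint(w,t)[:1]])
go(579,-106,130,.85)
E
```

```text
coaster []
holder_orange []
t 30.27 turn [-0.003  0.    -0.003] shift [ 0.4317 -0.1617 -0.0032] pos [ 497.  -321.4  128.3] w 56.8
```

Request:
servo_tool(
  plan=[
    [[0, 0, 0, 0.03, -0.01, 0, 0.5], [0, 0, 0, 0.09, -0.035, 0, 0.5], [0, 0, 0, 0.17, -0.065, 0, 0.5], [0, 0, 0, 0.25, -0.095, 0, 0.5], [0, 0, 0, 0.33, -0.125, 0, 0.5], [0, 0, 0, 0.4, -0.15, 0, 0.5], [0, 0, 0, 0.43, -0.161, 0, 0.5], [0, 0, 0, 0.43, -0.161, 0, 0.5], [0, 0, 0, 0.43, -0.161, 0, 0.5]],
  ],
)

```text
time: 31.4
ee_pos: [578.8, -107.8, 129.2]
ee_rot: [-0.0, 0.911, 0.411, -0.0]
force: [0.0, -0.0, -1.2]
grip_width: 56.8
gripper_force: 32.5
```

```bash
python3 - <<'E'
from h import *
w=ctrl.camera('wrist');save(w,'w14.png')
s=ctrl.get_state();P=s['ee_pos']
print([(round(r['p'],2),np.round(r['pixel'],1),np.round(onz(w,r['pixel'],0),1)) for r in ctrl.pinpoint(w,'holder_orange')[:1]])
print(proj(w,[P[0],P[1],22]),proj(w,[P[0],P[1],P[2]+33]))
hsv=cv2.cvtColor(w['color'],cv2.COLOR_RGB2HSV)
m=((hsv[...,0]<12)&(hsv[...,1]>165)&(hsv[...,2]>100)).astype(np.uint8)
m[:120]=0;m[205:]=0;m[:,:190]=0;m[:,310:]=0
n,l,st,_=cv2.connectedComponentsWithStats(m); print(st[1:][st[1:,4]>40])
ys,xs=np.nonzero(l==1+np.argmax(st[1:,4])); print(len(ys),ys.min(),ys.max(),xs.min(),xs.max())
e=cv2.fitEllipse(cv2.convexHull(np.c_[xs,ys].astype(np.float32))); X=onz(w,(e[0][1],e[0][0]),22);print(e,X.round(1))
X=X-2*np.array([.750,-.661,0]); print(X.round(1)); go(X[0],X[1],36.5)
E
```

```text
[(0.88, array([181.9, 251.7]), array([ 577.2, -105.8,    0. ]))]
[np.float64(189.15155833761537), np.float64(254.0333757895329)] [np.float64(282.2974066301815), np.float64(252.12003941422748)]
[[230 142  70  63 409]]
409 142 204 230 299
((258.25775146484375, 179.7611541748047), (75.2061996459961, 85.66145324707031), 115.545654296875) [ 588.  -103.6   22. ]
[ 586.5 -102.3   22. ]
t 31.5 turn [0 0 0] shift [0.0188 0.0039 0.1855] pos [ 578.8 -108.   129.3] w 56.4
```

View pics/w14.png

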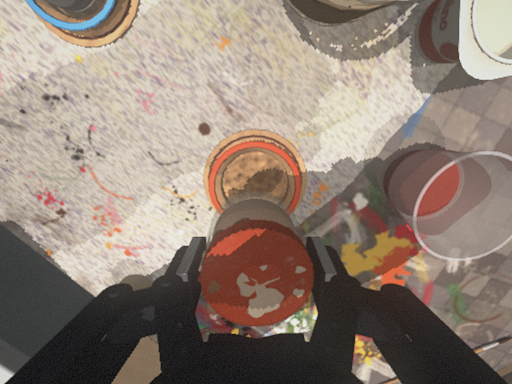

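The wrist view shows the peach jar held upright with its lid at (257,275). The orange ring spans columns 208–302 and its centre is near (254,186). The rinse cup is clear at right, about (460,205), and the colour mask caught only part of the ring, so I use the ring centre read from the picture.

Request:
servo_tool(
  plan=[
    [[0, 0, 0, 0.005, -0.003, 0.03, 0.5], [0, 0, 0, 0.005, -0.003, 0.09, 0.5], [0, 0, 0, 0.005, -0.003, 0.13, 0.5], [0, 0, 0, 0.005, -0.003, 0.15, 0.5], [0, 0, 0, 0.005, -0.003, 0.16, 0.5], [0, 0, 0, 0.005, -0.003, 0.168, 0.5], [0, 0, 0, 0.005, -0.003, 0.175, 0.5], [0, 0, 0, 0.005, -0.003, 0.18, 0.5], [0, 0, 0, 0.005, -0.003, 0.18, 0.5]],
  ],
)

```text
time: 32.62
ee_pos: [579.7, -104.2, 39.3]
ee_rot: [0.0, 0.911, 0.412, 0.0]
force: [-0.2, 0.3, -1.8]
grip_width: 56.8
gripper_force: 32.4
```

Request:
servo_tool(
  plan=[
    [[0, 0, 0, 0, 0, 0.002, 0.5], [0, 0, 0, 0, 0, 0.004, 0.5], [0, 0, 0, 0, 0, 0.004, 0.5]],
  ],
)

```text
time: 33.0
ee_pos: [579.6, -104.2, 37.2]
ee_rot: [-0.0, 0.911, 0.412, -0.0]
force: [-0.2, -0.5, -1.4]
grip_width: 57.0
gripper_force: 32.4
```

Request:
servo_tool(
  plan=[
    [[0, 0, 0, 0, 0, 0.002, 0.5], [0, 0, 0, 0, 0, 0.003, 0.5], [0, 0, 0, 0, 0, 0.003, 0.5]],
  ],
)

```text
time: 33.38
ee_pos: [579.9, -104.3, 36.7]
ee_rot: [0.0, 0.911, 0.412, 0.0]
force: [-4.8, 1.7, 12.2]
grip_width: 56.6
gripper_force: 35.0
```

Request:
servo_tool(
  plan=[
    [[0, 0, 0, 0, 0, -0.001, 0.5], [0, 0, 0, 0, 0, -0.001, 0.8], [0, 0, 0, 0, 0, -0.001, 1], [0, 0, 0, 0, 0, -0.001, 1], [0, 0, 0, 0, 0, -0.03, 1], [0, 0, 0, 0, 0, -0.1, 1], [0, 0, 0, 0, 0, -0.2, 1], [0, 0, 0, 0, 0, -0.3, 1], [0, 0, 0, 0, 0, -0.4, 1], [0, 0, 0, 0, 0, -0.46, 1]],
  ],
)

```text
time: 34.62
ee_pos: [580.0, -104.3, 269.6]
ee_rot: [0.001, 0.911, 0.412, 0.001]
force: [0.1, -0.1, -0.6]
grip_width: 85.6
gripper_force: 0.0
```

```bash
python3 - <<'E'
from h import *
w=ctrl.camera('wrist');save(w,'w15.png')
for t,z in dict(peach_jar=6,coaster=0,paste_bottle=0).items():
    print(t,[(round(r['p'],2),np.round(r['pixel'],1),np.round(onz(w,r['pixel'],z),1)) for r in ctrl.pinpoint(w,t)[:1]])
go(386,-111,262,.388);print(ctrl.get_state()['q'].round(2))
E
```

```text
peach_jar [(0.91, array([158.8, 253.9]), array([ 577.6, -106.6,    6. ]))]
coaster [(0.6, array([305.1, 286.7]), array([ 440.6, -353.2,    0. ]))]
paste_bottle [(0.58, array([237.6, 174.3]), array([ 387.2, -119.9,    0. ]))]
t 34.83 turn [ 0.002 -0.002  0.88 ] shift [-0.2663 -0.282   0.0086] pos [ 579.8 -104.3  266.6] w 85.8
[-0.18  0.4   0.32  1.48  0.    2.12]
```

Request:
servo_tool(
  plan=[
    [[0, 0, 0.1, -0.03, -0.03, 0, 1], [0, 0, 0.3, -0.1, -0.1, 0, 1], [0, 0, 0.5, -0.17, -0.18, 0, 1], [0, 0, 0.7, -0.23, -0.245, 0, 1], [0, 0, 0.88, -0.265, -0.281, 0, 0.9], [0, 0, 0.88, -0.266, -0.282, 0, 0.8], [0, 0, 0.88, -0.266, -0.282, 0, 0.8], [0, 0, 0.88, -0.266, -0.282, 0, 0.8]],
  ],
)

```text
time: 35.83
ee_pos: [386.5, -110.8, 265.4]
ee_rot: [-0.0, 0.981, 0.193, -0.0]
force: [0.4, 0.1, -0.1]
grip_width: 68.1
gripper_force: 0.0
```

```bash
python3 - <<'E'
from h import *
w=ctrl.camera('wrist');save(w,'w16.png')
for t,z in dict(coaster=0,paste_bottle=0).items():
    print(t,[(round(r['p'],2),np.round(r['pixel'],1),np.round(onz(w,r['pixel'],z),1)) for r in ctrl.pinpoint(w,t)[:1]])
go(386.2,-110.8,109,.388)
E
```

```text
coaster [(0.79, array([184.7, 412.6]), array([ 438.9, -355.2,    0. ]))]
paste_bottle [(0.88, array([158.6, 259.7]), array([ 386.4, -118.8,    0. ]))]
t 35.98 turn [-0.001  0.001  0.001] shift [-0.00e+00  1.00e-04  3.13e-01] pos [ 386.3 -110.8  265.5] w 68.4
```

Request:
servo_tool(
  plan=[
    [[0, 0, 0, 0, 0, 0.04, 0.8], [0, 0, 0, 0, 0, 0.1, 0.8], [0, 0, 0, 0, 0, 0.17, 0.8], [0, 0, 0, 0, 0, 0.24, 0.8], [0, 0, 0, 0, 0, 0.29, 0.8], [0, 0, 0, 0, 0, 0.313, 0.8], [0, 0, 0, 0, 0, 0.313, 0.4], [0, 0, 0, 0, 0, 0.313, 0.1], [0, 0, 0, 0, 0, 0.313, 0.1], [0, 0, 0, 0, 0, 0.313, 0.1]],
  ],
)

```text
time: 37.22
ee_pos: [386.8, -111.1, 110.4]
ee_rot: [0.0, 0.981, 0.193, 0.001]
force: [-0.5, -0.0, 5.3]
grip_width: 25.1
gripper_force: 29.1
```

Request:
servo_tool(
  plan=[
    [[0, 0, 0, 0, 0, 0, 0.1], [0, 0, 0, 0, 0, -0.006, 0.1], [0, 0, 0, 0, 0, -0.02, 0.1], [0, 0, 0, 0, 0, -0.05, 0.1], [0, 0, 0, 0, 0, -0.06, 0.1], [0, 0, 0, 0, 0, -0.06, 0.1]],
  ],
)

```text
time: 37.98
ee_pos: [386.2, -110.9, 139.6]
ee_rot: [0.0, 0.981, 0.193, 0.0]
force: [-0.5, -0.5, -1.5]
grip_width: 25.3
gripper_force: 29.6
```

```bash
python3 - <<'E'
from h import *
go(436.2,-344.8,138,.388)
E
```

```text
t 37.98 turn [ 0.001 -0.001 -0.   ] shift [-0.0842  0.4709  0.0033] pos [ 386.2 -110.9  139.6] w 25.3
```

Request:
servo_tool(
  plan=[
    [[0, 0, 0, -0.005, 0.03, 0, 0.1], [0, 0, 0, -0.015, 0.09, 0, 0.1], [0, 0, 0, -0.03, 0.17, 0, 0.1], [0, 0, 0, -0.045, 0.25, 0, 0.1], [0, 0, 0, -0.06, 0.33, 0, 0.1], [0, 0, 0, -0.073, 0.41, 0, 0.1], [0, 0, 0, -0.08, 0.45, 0, 0.1], [0, 0, 0, -0.084, 0.471, 0.01, 0.1], [0, 0, 0, -0.084, 0.471, 0.02, 0.1], [0, 0, 0, -0.084, 0.471, 0.03, 0.1]],
  ],
)

```text
time: 39.22
ee_pos: [435.8, -344.0, 123.7]
ee_rot: [-0.0, 0.981, 0.193, -0.0]
force: [0.6, -0.0, -0.8]
grip_width: 24.7
gripper_force: 29.7
```

```bash
python3 - <<'E'
from h import *
P=ctrl.get_state()['ee_pos'];print(P.round(1))
for n in ('scene','top'):
    w=ctrl.camera(n)
    for t in ('coaster','paste_bottle'): print(n,t,[(round(r['p'],2),np.round(r['pixel'],1),np.round(onz(w,r['pixel'],P[2]-110.4 if t[0]=='p' else 0),1)) for r in ctrl.pinpoint(w,t)[:1]])
    if n=='scene': cv2.imwrite('pics/s3.png',cv2.resize(cv2.cvtColor(w['color'],4)[110:180,300:380],(640,560),interpolation=2))
go(436.2,-344.8,115.5)
E
```

```text
[ 435.8 -344.   123.7]
scene coaster [(0.56, array([151.4, 343.9]), array([ 439.9, -357.8,    0. ]))]
scene paste_bottle [(0.67, array([150.1, 342.8]), array([ 442.5, -348.5,   13.3]))]
top coaster [(0.6, array([242.7, 363. ]), array([ 438.2, -350.6,    0. ]))]
top paste_bottle [(0.45, array([241.6, 365.3]), array([ 440.8, -355.7,   13.3]))]
t 39.52 turn [0 0 0] shift [-0.0003  0.0006  0.0182] pos [ 436.2 -344.5  124.6] w 25.1
```

Request:
servo_tool(
  plan=[
    [[0, 0, 0, 0, 0, 0.006, 0.1], [0, 0, 0, 0, 0, 0.011, 0.1], [0, 0, 0, 0, 0, 0.015, 0.1], [0, 0, 0, 0, 0, 0.018, 0.1], [0, 0, 0, 0, 0, 0.018, 0.1]],
  ],
)

```text
time: 40.15
ee_pos: [436.2, -344.8, 115.5]
ee_rot: [0.0, 0.981, 0.193, 0.0]
force: [-0.6, 0.5, 2.4]
grip_width: 24.8
gripper_force: 29.9
```

Request:
servo_tool(
  plan=[
    [[0, 0, 0, 0, 0, 0.001, 0.1], [0, 0, 0, 0, 0, 0.001, 0.1], [0, 0, 0, 0, 0, 0, 0.5], [0, 0, 0, 0, 0, 0, 0.7], [0, 0, 0, 0, 0, 0, 0.8], [0, 0, 0, 0, 0, -0.04, 0.8], [0, 0, 0, 0, 0, -0.12, 0.8], [0, 0, 0, 0, 0, -0.22, 0.8], [0, 0, 0, 0, 0, -0.3, 0.8], [0, 0, 0, 0, 0, -0.3, 0.8]],
  ],
)

```text
time: 41.4
ee_pos: [437.1, -345.6, 268.1]
ee_rot: [0.002, 0.981, 0.193, 0.002]
force: [0.4, -1.1, -0.2]
grip_width: 68.2
gripper_force: 0.0
```

```bash
python3 - <<'E'
from h import *
w=ctrl.camera('wrist');t=ctrl.camera('top');s=ctrl.camera('scene')
def c(p,r,k,h,wd,W,H): return cv2.resize(cv2.cvtColor(p['color'],4)[r-h:r+h,k-wd:k+wd],(W,H),interpolation=2)
cv2.imwrite('pics/f.png',np.vstack([np.hstack([c(w,160,260,45,60,400,300),c(s,145,345,30,40,400,300)]),np.hstack([c(t,215,270,68,90,400,300),c(s,225,265,75,100,400,300)])]))
P=ctrl.get_state()['ee_pos']; print(P.round(1))
for n,p in (('w',w),('t',t),('s',s)):
    for k in ('coaster','paste_bottle','bauble','the_rinse_cup'): print(n,k,[(round(r['p'],2),np.round(r['pixel'],1),np.round(onz(p,r['pixel'],5 if k[0]=='p' else 0),1)) for r in ctrl.pinpoint(p,k)[:1]])
E
```

```text
[ 435.8 -344.6  264.3]
w coaster [(0.54, array([159.6, 255.3]), array([ 433.8, -349.1,    0. ]))]
w paste_bottle [(0.93, array([160.6, 255.5]), array([ 433.5, -349.6,    5. ]))]
w bauble []
w the_rinse_cup []
t coaster [(0.41, array([242.3, 365. ]), array([ 439.7, -357.7,    0. ]))]
t paste_bottle [(0.61, array([241.7, 363.4]), array([ 441.2, -351. ,    5. ]))]
t bauble [(0.63, array([171.9, 199.4]), array([690.9, 238.8,   0. ]))]
t the_rinse_cup [(0.73, array([171.5, 319.7]), array([ 696.8, -201.8,    0. ]))]
s coaster []
s paste_bottle [(0.8, array([151.4, 344.2]), array([ 437.8, -353.1,    5. ]))]
s bauble [(0.79, array([253.9, 190.1]), array([694.5, 253.7,   0. ]))]
s the_rinse_cup [(0.69, array([157.9, 263.3]), array([ 681.5, -198.8,    0. ]))]
```

View pics/f.png

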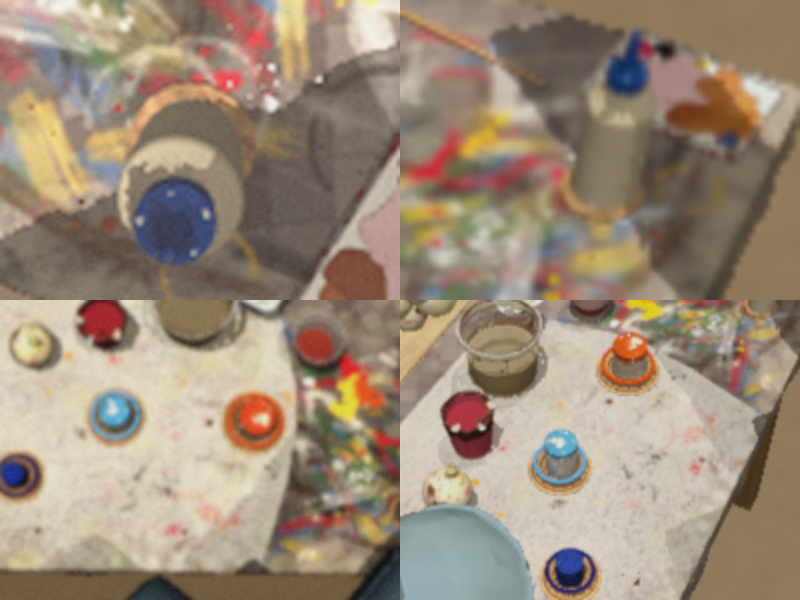

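The final crops show all three jars upright in their matching holders and the bottle centred on its coaster (coaster columns 125–253, bottle foot 133–243). The bauble and rinse cup have not moved.

```bash
python3 -c "
from station import ctrl
print(ctrl.sign_off())"
```

```text
the job is handed in; nothing more can be done
None
```

The job is handed in at about 42 s: all three jars are seated upright in their matching holders, the bottle is back on the middle of its coaster, and the bauble and rinse cup were not touched.

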